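# Free the filter module's panel with the screwdriver

### The job

Take the square-handled screwdriver from its stand, use it to give both slotted cams on the filter module their quarter turn, and with the same screwdriver push the freed panel along its rails until the filter compartment is completely uncovered; then put the screwdriver back in its stand, blade down and fully seated. Only the screwdriver may touch the module and its panel, never the gripper, and the other things on the bench stay where they stand.

Things in the scene. Friction and masses are not known exactly. Their poses are not given: they have to be found in the camera images.
- module: Filter module, grey box fixed to the bench. Origin at bench level, z up; spans x -110 to +75, y -80 to +80 mm; flat deck 45 mm high. The panel slides open to its +x. On the deck, all 58.5 mm high: rails at both sides (y +-51 to +-58 mm, lips over the panel's edges in to y +-46.5, gaps at the cams), back wall x -106 to -102, end stop x +62 to +70 mm.
- axis_a (a point): Top centre of the slotted cam on the module's +y side (module x +15.5, y +58.5 mm), on its vertical axis, 60 mm above the bench; does not turn with it. Steel disc, 32 mm across, 15 mm high, one side cut flat 5 mm off axis. It opens clockwise seen from above, to a stop 1.57 rad from locked; short of about 1.4 rad it may still block. Friction about 0.08 N m; stays where left.
- axis_b (a point): Top centre of the slotted cam on the module's -y side (module x +15.5, y -58.5 mm), on its vertical axis, 60 mm above the bench; does not turn with it. Steel disc, 32 mm across, 15 mm high, one side cut flat 5 mm off axis. It opens counter-clockwise seen from above, to a stop 1.57 rad from locked; short of about 1.4 rad it may still block. Friction about 0.08 N m; stays where left.
- deck_front (a point): A point on the deck midway between the cams. Each cam's blind slot runs through its axis, parallel to its flat: 18 mm long, 4.2 mm wide (mouth bevelled 1 mm), 6 mm deep. Locked, slot along module y and flat facing module +x, the round blocks the panel's front corner. Each starts 0 to 0.4 rad from locked towards open, not measured: look or feel. Open, slot along module x, the flat clears the panel.
- compartment (a point): Centre of the floor of the compartment under the panel, a recess in the deck with a white filter cartridge, module x -95 to -47, y -38 to +38 mm. It is completely uncovered once the panel's origin is past module x +3 mm.
- panel: Loose aluminium panel, 100 x 100 x 6 mm, 0.14 to 0.28 kg, on the deck under the rails' lips (about 1.2 mm play each side). Origin at the centre of its underside, axes as the module's. A rib to push against stands across it: 6 mm thick, centred at x -12 mm, y -25 to +25 mm, top 19 mm above the underside. Starts at module x -50 mm, both cams block it; freed, it slides to the end stop at x +12 mm.
- driver: Loose screwdriver, 0.08 kg, hanging upright in its stand. Origin at the middle of the blade's tip, z up the axis. Flat blade 14 mm wide along x, 2.6 mm thick along y (1.6 mm in the last 1 mm), 12 mm long, on a round 7 mm shaft; black handle 24 x 24 mm square, sides along x and y, from 55 to 121 mm above the tip; 125 mm overall. The blade has about 0.1 rad of play in a cam slot.
- stand: Grey block fixed to the bench, 56 x 56 mm (foot 66 x 66), 60 mm high, with an 18 x 18 mm square hole through it, left or right of the module. Origin at the centre of its underside, z up. The screwdriver hangs in the hole, the underside of its handle on the block's top, its tip 5 mm above the bench.
- tape_roll: Bystander: wide roll of brown tape, 92 x 90 x 48 mm, across the module from the stand. Origin at the centre of its underside.
- vial_block: Bystander: aluminium block with vials, 48 x 112 x 38 mm, behind the module. Origin at the centre of its underside.
- timer: Bystander: white bench timer, 31 x 64 x 58 mm, behind the module. Origin at the centre of its underside.
- beaker: Bystander: small clear beaker, 46 mm across, 60 mm high, behind and right. Origin at the centre of its underside.
- spanner: Bystander: flat spanner, 133 mm long, 4 mm thick, to the left. Origin at the centre of its underside.

How it is judged:
By the outcome, as a careful person would: the job done as asked, in the order asked, and still so for the second after the job is handed in, with the robot touching nothing.
It also fails if it takes over 72 s, if anything falls off the work surface, if the arm or the gripper's body presses on something with over 40 N, if the wrist force passes 120 N, or if a joint passes its speed limit or range.

### The arm

A 6-joint arm with a two-finger parallel gripper is mounted at the origin on a cart in front of the work surface, level with it; the furniture and walls round the work are solid. World frame = base frame: x ahead of the robot, y to its left, z up, the work surface at z = 0. Lengths are in mm, angles in rad, forces in N, time in s.
With the tool pointing down it reaches from about 300 to 775 mm from the base axis. Payload 14.6 kg.
Tool frame: the origin (TCP) lies between the finger pads; the fingertips stand 25 mm ahead of it and the grasp point (between the pads) lies 6 mm ahead of it; z points along the fingers, y is the line along which they close (so a half turn about z gives the same grasp; the last joint's range is limited). The gripper opens to 94 mm and grips with 3 to 60 N. Pads are 16 mm wide; open, the fingers measure 119 mm over their backs; the gripper's body (75 mm by 177 mm) begins 78 mm behind the grasp point.
Start: joints at [-1.402, 0.3, 1.521, -0, 1.321, -0.067], TCP at [128.485, -534.772, 230.446] pointing down, gripper open.
Joint ranges: [-3.03, 3.03], [-0.79, 2.21], [0.23, 2.52], [-1.04, 4.18], [0, 3.07], [-2.55, 2.55]. Speed limits (rad/s): [2.22, 2.22, 2.57, 3.14, 3.14, 3.14].

### API

Orientations are given as [roll, pitch, yaw] about the fixed x, y, z axes, in that order (R = Rz(yaw) Ry(pitch) Rx(roll)).
In Python, from cell import manip gives the robot as it stands. The module is installed in compiled form; this text tells all that it offers.
- The arm moves only by the tool step_arm, never from a script. Its argument "series" is one flat list of numbers, 5 for each row, row after row: the shift along the world's x, y, z in mm, then the turn about the world's z in rad, then the closure, from 0 (fully open) to 1 (shut). In form: [dx, dy, dz, spin, jaw, dx, dy, dz, spin, jaw, ...]. A call has 1 to 20 rows; each row shifts and turns the commanded pose from where the row before left it; what a row does not reach is not made up. A row lasts 1/8 s, in which the tool goes at most 62.5 mm and 10.7 degrees, less where a joint would pass 70% of its speed; a pose out of reach is approached as far as the arm can. A call is refused whole if a number of a shift passes 62.5 or a number of a turn 0.188, either way. A call with a gripper value outside its range is refused whole. The fingers move at their own pace and stop on an object; "squeeze" is the grip in N (left out, the last holds). Time passes only in rows, so rows that do not move let the fingers close. It gives the time, the measured TCP pose, the force, the opening and the grip force at its end, in the units of the state.
- manip.read_state(): the state, without advancing time (a new reading comes with each control period).
- manip.camera(name): name is "scene" or "top" or "wrist"; returns (picture, depth): 420x560x3 uint8, blue, green, red; 420x560 float32, mm along the optical axis (not along the pixel's ray), 0 where there is no reading.
- manip.camera_info(name): a dict with "fovy" (degrees; the focal length in pixels is half the picture's height over the tangent of half this angle, whatever the lens; pixels are square), "cx", "cy" (the principal point, pixels), "k1" (the pictures are not rectified: a ray, as slopes to the right and down, at radius r is drawn at 1 + k1 r^2 times it, then the intrinsics apply), "eye" and "orientation" of the camera in the world. Camera axes: x right, y down, z forward; pixel columns grow to the right and rows downward; lengths in mm; the calibration is good to about 2 mm. A picture is of the moment at which its call begins: read the wrist's pose just before it. camera_info takes no time and is no camera call; for the wrist camera it gives the pose at the moment of the call.
- manip.sign_off(): hands the job in; it is judged then, once.
The state is a dict: "clock": time; "joints": joint angles; "qd": joint speeds; "effort": joint torques, N m; "eef_pos": TCP position; "eef_rot": TCP orientation; "wrist_force": force on the tool from outside, world axes, zero at the start; "moment": the same for the moment, N m; "finger_gap": finger opening in mm; "finger_force": force on a finger pad.
Only numpy, scipy, OpenCV 4.12 (cv2) and the standard library are available. Lean on these libraries where they do the work, as an engineer would, in place of code of your own. Each camera call takes 0.05 s, during which the arm holds its last target. There are 200 camera calls.

## Working session

There is one attempt and no reset: what is moved stays moved. The work goes in short steps, Python scripts to look and compute and a tool call to move; the robot and the scene stay as the last step left them, time stands still between calls to the robot, and variables do not carry over. Pictures are saved under pics/ and viewed, at most 10 in all, crops included, and the job is handed in when it is done.

Besides the shell and the picture viewer there is one more tool, called after "Emit:" in YAML: its name, and indented under it one key for each argument. step_arm: Moves the arm, as the interface text tells. Its arguments: {"type":"object","properties":{"series":{"type":"array"},"squeeze":{"type":"number"}},"required":["series"]}

```bash
mkdir -p pics
cat > h.py <<'E'
import numpy as np, cv2
from cell import manip
from scipy.spatial.transform import Rotation as R
def Rm(o):
    o=np.array(o,float)
    return o if o.shape==(3,3) else R.from_euler('xyz',o).as_matrix()
def ray(info,u,v):
    f=210/np.tan(np.radians(info['fovy'])/2)
    K=np.array([[f,0,info['cx']],[0,f,info['cy']],[0,0,1.]])
    p=cv2.undistortPointsIter(np.array([[[u,v]]],float),K,np.array([info['k1'],0,0,0,0.]),None,None,(3,50,1e-9))[0,0]
    return np.array([p[0],p[1],1.])
def at_z(info,u,v,z):
    d=Rm(info['orientation'])@ray(info,u,v); e=np.array(info['eye'])
    return e+d*(z-e[2])/d[2]
def at_d(info,u,v,dep):
    return np.array(info['eye'])+Rm(info['orientation'])@ray(info,u,v)*dep
def proj(info,P):
    f=210/np.tan(np.radians(info['fovy'])/2)
    c=Rm(info['orientation']).T@(np.array(P)-np.array(info['eye'])); s=c[:2]/c[2]
    s=s*(1+info['k1']*(s@s)); return s*f+[info['cx'],info['cy']]
def snap(name,tag):
    i=manip.camera_info(name); p,d=manip.camera(name)
    cv2.imwrite(f'pics/{tag}.png',p); np.savez(f'pics/{tag}.npz',d=d,p=p); import pickle; pickle.dump(i,open(f'pics/{tag}.pkl','wb'))
    return i,p,d
def load(tag):
    import pickle; z=np.load(f'pics/{tag}.npz'); return pickle.load(open(f'pics/{tag}.pkl','rb')),z['p'],z['d']
E
python3 - <<'E'
from h import *
for n in('top','scene'):
    i,p,d=snap(n,n+'0'); print(n,i)
t=cv2.imread('pics/top0.png'); 
cv2.imwrite('pics/top0b.png',cv2.resize(t,(800,600),interpolation=cv2.INTER_CUBIC))
print(manip.read_state())
E
```

```text
top {'fovy': 55.48936726421409, 'cx': 281.1726558641172, 'cy': 211.05869379212555, 'k1': -0.11264039911431904, 'eye': array([ 467.72936759,    2.75327337, 1171.34416043]), 'orientation': array([-3.01473413,  0.02513868, -1.56543649])}
scene {'fovy': 49.4481679304791, 'cx': 280.0831367961754, 'cy': 210.7552960167091, 'k1': -0.13517589422507972, 'eye': array([262.28196916, 674.61211398, 782.26391917]), 'orientation': array([-2.34665817, -0.01186085, -2.66940849])}
{'clock': 0.1, 'joints': array([-1.40160849e+00,  3.00401177e-01,  1.52147059e+00,  2.13098109e-05,
        1.32071156e+00, -6.66362258e-02]), 'qd': array([-0.00131555, -0.00103495, -0.0013108 ,  0.0007799 , -0.00187627,
        0.00087937]), 'effort': array([ 2.09831669e-03, -5.32641041e+01, -3.53282082e+01,  7.10053300e-02,
        2.34618987e-02, -5.59415400e-05]), 'eef_pos': array([ 128.45441536, -534.59002243,  229.97141577]), 'eef_rot': array([-3.14060555e+00, -8.65617891e-05,  2.35818738e-01]), 'wrist_force': array([0.07592857, 0.29045007, 0.2558118 ]), 'moment': array([ 0.04005937, -0.01216745,  0.01603313]), 'finger_force': 0.0, 'finger_gap': 94.03570055012048}
```

View pics/top0b.png

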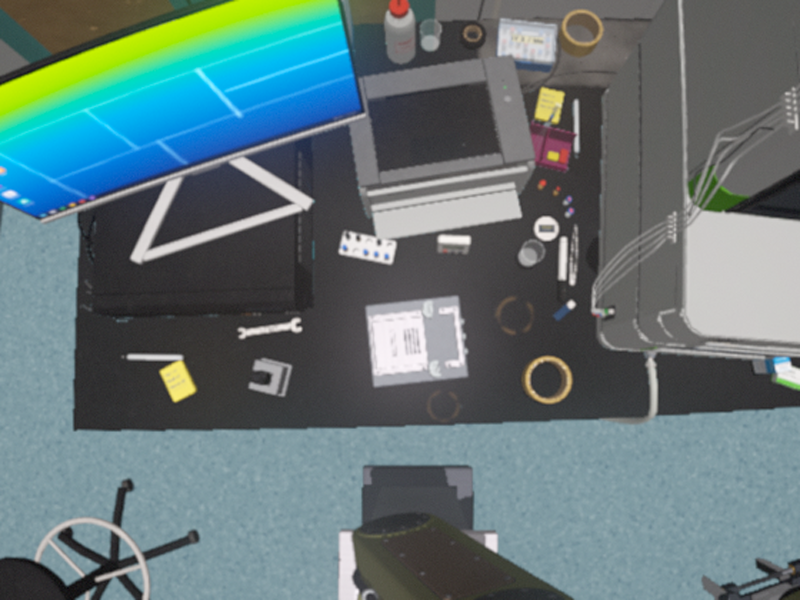

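View pics/scene0.png

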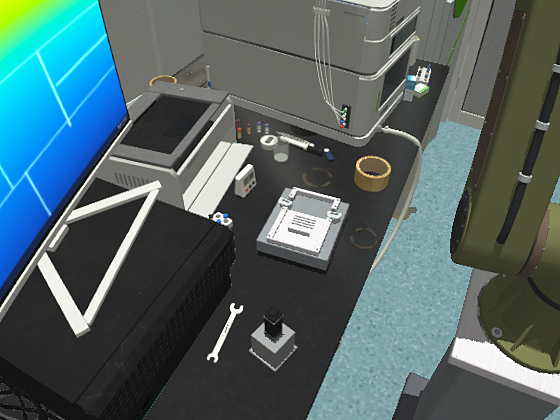

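The top view (800 px) shows the module centred at about (417,341), with its cams at (430,308) and (435,368). The module's +x points image right, which is world −y. The stand is at (270,377), the tape roll at (547,380) and the spanner at (270,328). The scene view shows the driver upright in the stand at (273,325).

Run:
```python
from h import *
i,p,d=load('top0'); s=.7
for n,u,v,z in [('stand',270,377,60),('camA',430,308,60),('camB',435,368,60),('mod c1',366,306,45),('mod c2',460,296,45),('c3',468,378,45),('c4',374,387,45),('tape',547,380,48),('spanner',270,328,4),('vial',368,247,38),('timer',454,243,58)]:
    print(n,at_z(i,u*s,v*s,z).round(0))
j,q,e=load('scene0'); print('handle top',at_z(j,273,313,126).round(0), at_d(j,273,313,e[313,273]).round(0))
w=manip.camera_info('wrist'); st=manip.read_state()
Rt=Rm(st['eef_rot']); print('cam in tool',Rt.T@(w['eye']-st['eef_pos']), (Rt.T@Rm(w['orientation'])).round(2), w['fovy'])
```

```text
stand [460. 289.  60.]
camA [597. -24.  60.]
camB [480. -34.  60.]
mod c1 [602. 103.  45.]
mod c2 [623. -84.  45.]
c3 [460. -99.  45.]
c4 [442.  85.  45.]
tape [ 457. -254.   48.]
spanner [560. 306.   4.]
vial [724. 101.  38.]
timer [727. -72.  58.]
handle top [458. 300. 126.] [457. 301. 129.]
cam in tool [  84.68547304   -0.39337152 -153.92678742] [[-0.   -0.96 -0.29]
 [ 1.   -0.   -0.  ]
 [-0.   -0.29  0.96]] 63.27386367752472
```

Emit:
step_arm:
  series: [20,38,8,0,0,25,38,8,0,0,31,38,8,0,0,31,38,8,0,0,31,38,8,0,0,31,38,8,0,0,31,38,4,0,0,31,38,0,0,0,31,38,0,0,0,31,38,0,0,0,35,38,0,0,0,35,38,0,0,0,35,38,0,0,0,35,38,0,0,0,0,0,0,0,0,0,0,0,0,0]

```text
clock: 2.1
eef_pos: [561.1, -3.1, 282.1]
eef_rot: [-3.142, 0.001, 0.236]
wrist_force: [-0.2, -1.1, -0.9]
finger_gap: 93.8
finger_force: 0.0
```

Run:
```python
from h import *
st=manip.read_state(); print(st['eef_pos'],st['eef_rot'],st['joints'],st['wrist_force'])
i,p,d=snap('wrist','w1'); print(i['eye'],i['orientation'])
# world->pixel of module guess for crop
print(proj(i,[540,-10,50]))
cv2.imwrite('pics/w1b.png',cv2.resize(p,(800,600),interpolation=cv2.INTER_CUBIC))
```

```text
[561.09495712  -3.08467136 282.05110711] [-3.14150519e+00  9.40797865e-04  2.36000021e-01] [-7.06844721e-02  2.91706237e-01  1.41189041e+00 -2.02403230e-04
  1.43891931e+00  1.26413858e+00] [-0.16402998 -1.06324212 -0.89952054]
[643.48386583  17.11306869 435.9273385 ] [ 2.84846611e+00 -1.03120585e-05 -1.33517303e+00]
[280.42692653 201.31949535]
```

View pics/w1b.png

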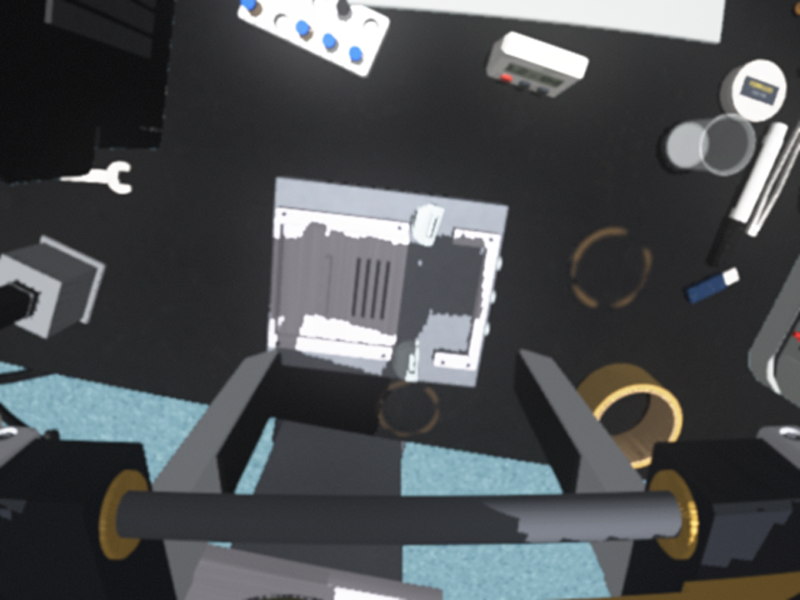

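The wrist picture (800 px) shows the module's deck corners at about (276,178), (508,205), (475,386) and (268,350). The cams are at about (428,225) and (408,360), and the stand with the driver is at (30,300).

Run:
```python
from h import *
i,p,d=load('w1')
c=p[118:278,180:370]; cv2.imwrite('pics/w1c.png',cv2.resize(c,None,fx=4,fy=4,interpolation=cv2.INTER_CUBIC)[:600])
```

```text
(no output)
```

View pics/w1c.png

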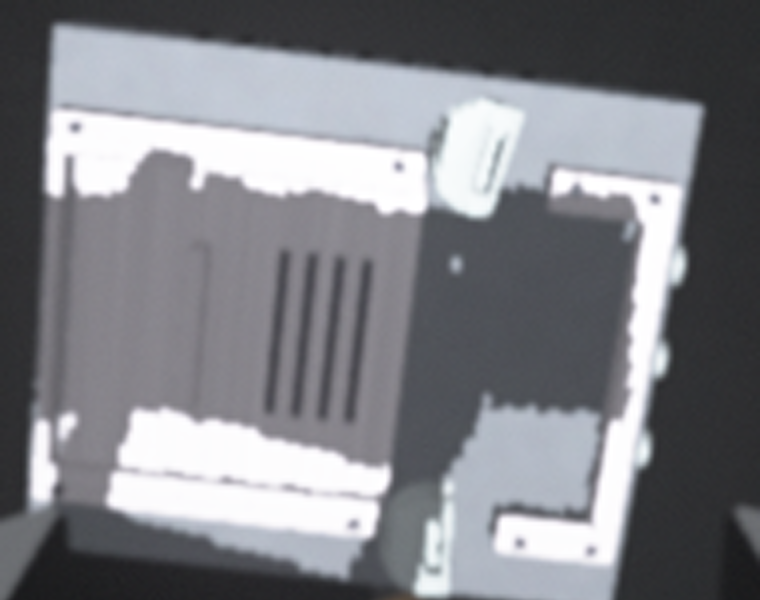

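Emit:
step_arm:
  series: [-15,0,-10,-0.03,0,-15,0,-10,-0.03,0,-15,0,-10,-0.03,0,-15,0,-10,-0.03,0,0,0,0,0,0,0,0,0,0,0]

```text
clock: 2.9
eef_pos: [501.8, -3.3, 243.2]
eef_rot: [3.141, -0.001, 0.116]
wrist_force: [-0.7, 0.0, 0.5]
finger_gap: 94.0
finger_force: 0.0
```

Run:
```python
from h import *
st=manip.read_state(); print(st['eef_pos'],st['eef_rot'])
i,p,d=snap('wrist','w2')
a=proj(i,[597,-24,60]);b=proj(i,[480,-34,60]);print(a,b)
u0=int((a[0]+b[0])/2-133);v0=max(0,int((a[1]+b[1])/2-100));print(u0,v0)
c=p[v0:v0+200,u0:u0+266]; cv2.imwrite('pics/w2c.png',cv2.resize(c,None,fx=3,fy=3,interpolation=cv2.INTER_CUBIC))
```

```text
[501.84569262  -3.29073803 243.19536571] [ 3.14135421e+00 -1.16854604e-03  1.15640520e-01]
[312.12601713  99.458717  ] [305.81007548 217.05615296]
175 58
```

View pics/w2c.png

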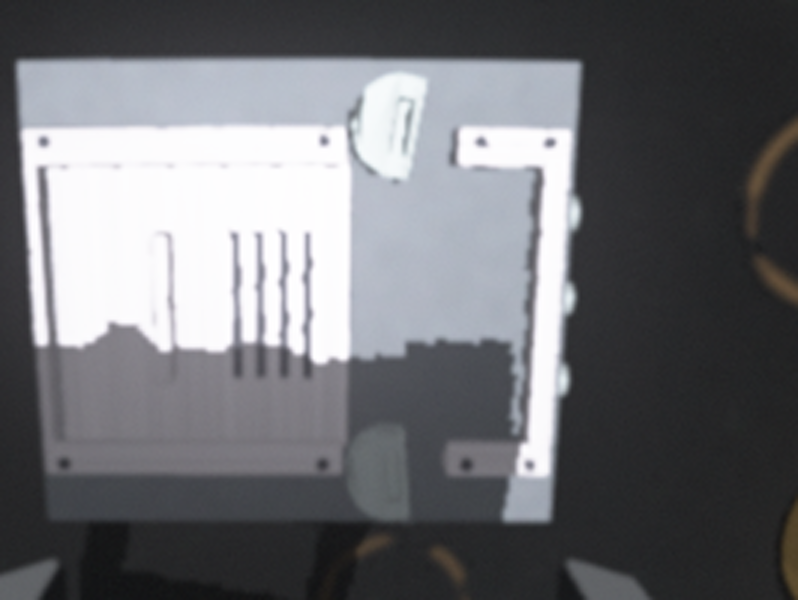

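The crop shows the deck corners at (17,61), (581,61), (553,521) and (48,521). Cam A's flat runs (428,79)–(407,181), and its slot runs (409,96)–(400,152), turned slightly clockwise. Cam B's flat runs (405,425)–(409,519), turned slightly counter-clockwise.

Run:
```python
from h import *
i,p,d=load('w2'); o=lambda x,y:(175+(x+.5)/3-.5,58+(y+.5)/3-.5)
W=lambda x,y,z: at_z(i,*o(x,y),z)[:2]
C=np.array([W(17,61,45),W(581,61,45),W(553,521,45),W(48,521,45)])
M=np.array([[-110,80],[75,80],[75,-80],[-110,-80.]])
def fit(M,C):
    m=M-M.mean(0);c=C-C.mean(0)
    th=np.arctan2((m[:,0]*c[:,1]-m[:,1]*c[:,0]).sum(),(m*c).sum()); r=R.from_euler('z',th).as_matrix()[:2,:2]
    t=C.mean(0)-r@M.mean(0); return th,r,t,C-(M@r.T+t)
th,r,t,res=fit(M,C); print('module',th,t); print(res.round(1))
for n,q in(('A',(15.5,58.5)),('B',(15.5,-58.5))): print(n,t+r@np.array(q))
def ang(a,b):
    v=W(*a,60)-W(*b,60); return (np.arctan2(v[1],v[0])-(th+np.pi/2)+np.pi/2)%np.pi-np.pi/2, np.hypot(*v)
print('A flat',ang((428,79),(407,181)),'A slot',ang((409,96),(400,152)),'slot mid',(W(409,96,60)+W(400,152,60))/2)
print('B flat',ang((405,425),(409,519)),'B slot',ang((393,455),(397,510)))
# second view of corners, w1c (crop 180,118, x4): height check
k,_,_=load('w1'); o4=lambda x,y:(180+(x+.5)/4-.5,118+(y+.5)/4-.5)
print('w1 corners',at_z(k,*o4(52,22),45),at_z(k,*o4(703,104),45),C[:2])
# stand in w1b
for n,u,v,z in(('st',(103),265,0),):print(0)
```

```text
module -1.455595972308623 [536.49691788 -12.32724974]
[[ 0.2  0. ]
 [ 0.1  0.1]
 [-0.1 -0.6]
 [-0.2  0.6]]
A [596.3908253  -21.00018778]
B [480.1663277  -34.44883669]
A flat (np.float64(-0.18608587666475174), np.float64(31.910307460099226)) A slot (np.float64(-0.14383701951584738), np.float64(17.3426572809272)) slot mid [597.07209552 -21.46209001]
B flat (np.float64(0.06762705704328109), np.float64(34.25486808697407)) B slot (np.float64(0.09273198126604765), np.float64(20.202364685647467))
w1 corners [604.33925523 107.03407311  45.        ] [624.98749022 -77.39190467  45.        ] [[603.51900565 106.14347815]
 [624.65570975 -77.54813633]]
0
```

Emit:
step_arm:
  series: [-5,38,8,0,0,-5,38,8,0,0,-5,38,8,0,0,-5,38,8,0,0,-5,38,8,0,0,-5,38,8,0,0,-5,38,6,0,0,-5,38,6,0,0,0,0,0,0,0,0,0,0,0,0]

```text
clock: 4.2
eef_pos: [461.7, 300.9, 302.3]
eef_rot: [3.141, 0.0, 0.116]
wrist_force: [-0.3, 0.3, -0.5]
finger_gap: 93.9
finger_force: 0.0
```

Run:
```python
from h import *
st=manip.read_state(); print(st['eef_pos'],st['eef_rot'])
i,p,d=snap('wrist','w3')
a=proj(i,[460,295,100]);print(a)
u0=int(a[0]-100);v0=max(0,int(a[1]-75));print(u0,v0)
c=p[v0:v0+150,u0:u0+200]; cv2.imwrite('pics/w3c.png',cv2.resize(c,None,fx=4,fy=4,interpolation=cv2.INTER_CUBIC))
```

```text
[461.74428602 300.85002492 302.30488081] [3.14132719e+00 1.67227958e-04 1.16024214e-01]
[284.10810677 191.10982578]
184 116
```

View pics/w3c.png

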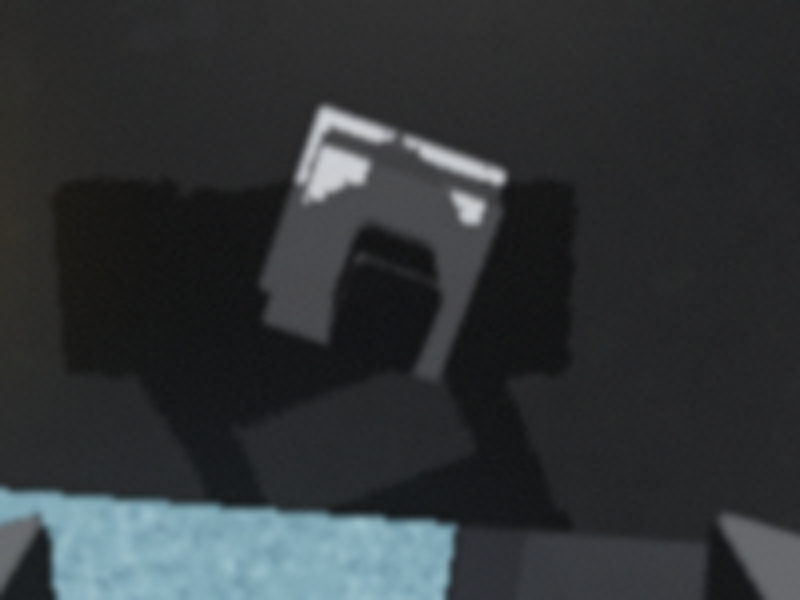

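The stand's top is centred at about (375,260) in the crop. The black handle's top face is (358,257), (440,290), (415,372), (333,342). I'll fit both from the depth image.

Run:
```python
from h import *
i,p,d=load('w3')
P=[]
for v in range(110,250):
    for u in range(200,340):
        if d[v,u]>0: P.append(at_d(i,u,v,d[v,u]))
P=np.array(P)
for lo,hi,n in((110,140,'handle'),(55,68,'standtop')):
    Q=P[(P[:,2]>lo)&(P[:,2]<hi)&(np.hypot(P[:,0]-460,P[:,1]-295)<60)]
    zs=np.median(Q[:,2]); 
    print(n,len(Q),zs,np.percentile(Q[:,2],[5,25,75,95]))
    Q=Q[abs(Q[:,2]-zs)<3]
    rct=cv2.minAreaRect(Q[:,:2].astype(np.float32)); print(rct, Q.mean(0))
o=lambda x,y:(184+(x+.5)/4-.5,116+(y+.5)/4-.5)
a,b=at_z(i,*o(358,257),126)[:2],at_z(i,*o(440,290),126)[:2]; print('edge',a,b,np.arctan2(*(b-a)[::-1]),np.hypot(*(b-a)))
for z in(121,126,130):print([at_z(i,*o(*c),z)[:2].round(1) for c in((358,257),(440,290),(415,372),(333,342))])
print([at_z(i,*o(*c),60)[:2].round(1) for c in((325,122),(505,190))])
# second view: scene image handle top
j,q,e=load('scene0')
P=np.array([at_d(j,u,v,e[v,u]) for v in range(290,360) for u in range(240,310)])
Q=P[(P[:,2]>118)&(np.hypot(P[:,0]-460,P[:,1]-298)<40)];print('scene',len(Q),Q.mean(0),Q[:,2].max(),cv2.minAreaRect(Q[:,:2].astype(np.float32)))
```

```text
handle 613 125.897627950112 [117.89641558 124.45526488 129.12460024 130.51518036]
((460.29510498046875, 299.9071350097656), (23.797086715698242, 24.039241790771484), 76.33340454101562) [461.54441793 300.04424778 125.60772453]
standtop 1422 59.829352668126916 [58.41916653 59.29376629 60.36304515 61.2327215 ]
((460.09014892578125, 300.63671875), (56.07210922241211, 56.4308967590332), 77.06671142578125) [466.4726225  302.03920069  59.83164804]
edge [476.33267459 308.311341  ] [470.38193961 287.14613053] -1.8448770634004554 21.98584501654475
[array([475.3, 308.3]), array([469.2, 286.8]), array([447.1, 290.4]), array([452.6, 312.2])]
[array([476.3, 308.3]), array([470.4, 287.1]), array([448.6, 290.7]), array([454. , 312.1])]
[array([477.2, 308.3]), array([471.3, 287.4]), array([449.7, 291. ]), array([455.1, 312.1])]
[array([500.8, 321.6]), array([487.3, 267.3])]
scene 191 [456.79541315 301.77660635 125.57135056] 132.20724175998703 ((458.1086730957031, 299.3565979003906), (23.889188766479492, 24.450294494628906), 74.3460693359375)
```

Emit:
step_arm:
  series: [0,0,-18,0.175,0,0,0,-18,0.175,0,0,0,-18,0.175,0,0,0,-18,0.175,0,0,0,-18,0.175,0,-0.8,-0.4,-18,0.175,0,-0.8,-0.4,-18,0.174,0,0,0,-20,0,0,0,0,-20,0,0,0,0,-20,0,0,0,0,-17,0,0,0,0,0,0,0,0,0,0,0,0.5,0,0,0,0,0.7,0,0,0,0,1,0,0,0,0,1,0,0,0,0,1,0,0,0,0,1]
  squeeze: 30

```text
clock: 6.5
eef_pos: [459.9, 300.4, 99.5]
eef_rot: [3.142, -0.0, 1.34]
wrist_force: [-0.3, -0.2, -0.2]
finger_gap: 37.5
finger_force: 0.0
```

Emit:
step_arm:
  series: [0,0,0,0,1,0,0,0,0,1,0,0,0,0,1,0,0,0,0,1,0,0,5,0,1,0,0,15,0,1,0,0,20,0,1,0,0,20,0,1,0,0,20,0,1,0,0,20,0,1,0,0,0,0,1,0,0,0,0,1]
  squeeze: 40

```text
clock: 8.0
eef_pos: [459.7, 300.3, 199.0]
eef_rot: [-3.141, 0.0, 1.34]
wrist_force: [-0.2, 0.3, -0.6]
finger_gap: 24.0
finger_force: 40.0
```

Run:
```python
from h import *
st=manip.read_state(); print(st['eef_pos'],st['eef_rot'],st['finger_gap'])
i,p,d=snap('wrist','w4')
T=np.array(st['eef_pos']);a=proj(i,T+[0,0,-70]);print(a, proj(i,T+[0,0,-94]))
u0=int(a[0]-66);v0=max(0,int(a[1]-50));print(u0,v0)
c=p[v0:v0+100,u0:u0+133]; cv2.imwrite('pics/w4c.png',cv2.resize(c,None,fx=6,fy=6,interpolation=cv2.INTER_CUBIC))
```

```text
[459.66638334 300.28085627 199.03697488] [-3.14119217e+00  3.75149788e-04  1.33976044e+00] 23.96735214470147
[278.45794028 232.90579009] [278.480785   221.81163192]
212 182
```

View pics/w4c.png

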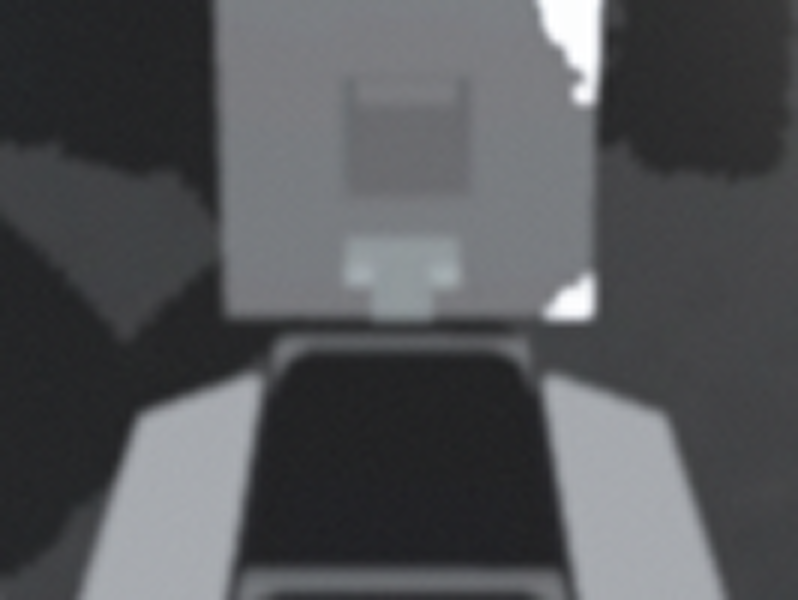

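Seen here, the blade tip spans (345,237)–(460,237), so it is wide along the image horizontal, which is tool y. It is centred under the TCP as predicted. The stand hole shows behind it at (345–470, 75–195).

Emit:
step_arm:
  series: [15.5,-36,0,0.02,1,15.5,-36,0,0.02,1,15.5,-36,0,0.02,1,15.5,-36,0,0.02,1,15.5,-36,0,0.02,1,15.5,-36,0,0.02,1,15.5,-36,-7,0.02,1,15.5,-36,-8,0.02,1,13,-33.5,-8,0.01,1,0,0,-7,0,1,0,0,0,0,1,0,0,0,0,1]

```text
clock: 9.55
eef_pos: [596.8, -20.1, 169.6]
eef_rot: [3.141, -0.0, 1.511]
wrist_force: [-0.0, 0.3, -0.8]
finger_gap: 23.8
finger_force: 40.0
```

Run:
```python
from h import *
st=manip.read_state(); print(st['eef_pos'],st['eef_rot'],st['finger_gap'])
i,p,d=snap('wrist','w5')
T=np.array(st['eef_pos']);a=proj(i,T+[0,0,-94]);print(a)
u0=int(a[0]-66);v0=max(0,int(a[1]-60));print(u0,v0)
c=p[v0:v0+100,u0:u0+133]; cv2.imwrite('pics/w5c.png',cv2.resize(c,None,fx=6,fy=6,interpolation=cv2.INTER_CUBIC))
```

```text
[596.75123257 -20.11714726 169.64241092] [ 3.14149747e+00 -5.01315902e-05  1.51084321e+00] 23.78736538733351
[278.34100522 221.8205243 ]
212 161
```

View pics/w5c.png

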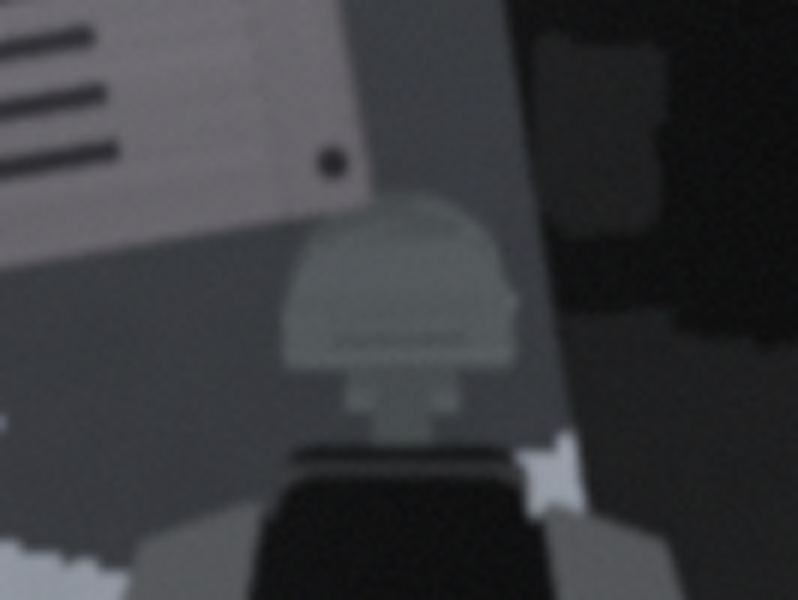

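Cam A's slot runs (330,341)–(468,339) in the crop, parallel to the blade (345–460 wide) and centred at about 399 against the blade's 402. I'll work out its position.

Run:
```python
from h import *
i,p,d=load('w5'); o=lambda x,y:(212+(x+.5)/6-.5,161+(y+.5)/6-.5)
print(at_z(i,*o(399,340),60),at_z(i,*o(330,341),60),at_z(i,*o(468,339),60))
print('flat mid (5mm off)',at_z(i,*o(399,366),60))
g=p[161:261,212:345].mean(2); print(g[50:64,58:76:4].round(0).T)
```

```text
[596.44615032 -21.52326861  60.        ] [587.09738701 -21.10247561  60.        ] [605.79179968 -21.94517761  60.        ]
flat mid (5mm off) [596.22027794 -25.23904733  60.        ]
[[86. 86. 85. 85. 86. 83. 80. 81. 86. 89. 87. 79. 75. 74.]
 [85. 85. 84. 85. 86. 83. 79. 82. 87. 89. 85. 78. 76. 77.]
 [87. 86. 85. 85. 86. 84. 79. 82. 87. 90. 84. 78. 76. 75.]
 [85. 86. 86. 87. 86. 83. 80. 80. 88. 89. 82. 78. 76. 76.]
 [85. 85. 87. 86. 86. 83. 79. 81. 88. 89. 83. 78. 75. 76.]]
```

Emit:
step_arm:
  series: [-0.3,-0.5,-5,0,1,0,0,-5,0,1,0,0,-3,0,1,0,0,-3,0,1,0,0,-2,0,1,0,0,0,0,1]

```text
clock: 10.35
eef_pos: [596.7, -21.2, 151.3]
eef_rot: [3.141, -0.001, 1.51]
wrist_force: [1.4, 3.7, -1.4]
finger_gap: 24.1
finger_force: 40.0
```

Emit:
step_arm:
  series: [-0.2,0.6,-1,0,1,0,0,-1,0,1,0,0,0,0,1]

```text
clock: 10.72
eef_pos: [596.3, -20.9, 149.3]
eef_rot: [-3.141, -0.0, 1.51]
wrist_force: [-0.4, 1.6, -1.7]
finger_gap: 23.8
finger_force: 40.0
```

Emit:
step_arm:
  series: [0,0.3,0,-0.12,1,0,0,0,-0.12,1,0,0,0,-0.12,1,0,0,0,-0.12,1,0,0,0,-0.12,1,0,0,0,-0.12,1,0,0,0,-0.12,1,0,0,0,-0.12,1,0,0,0,-0.12,1,0,0,0,-0.12,1,0,0,0,-0.12,1,0,0,0,-0.08,1,0,0,0,0,1,0,0,0,0,1]

```text
clock: 12.48
eef_pos: [596.7, -21.0, 149.5]
eef_rot: [3.141, -0.001, 0.112]
wrist_force: [5.2, -0.6, -3.9]
finger_gap: 23.7
finger_force: 40.0
```

Run:
```python
from h import *
st=manip.read_state(); print(st['eef_pos'],st['eef_rot'],st['wrist_force'],st['moment'],st['finger_gap'])
```

```text
[596.72962329 -20.98948461 149.51859619] [ 3.14095188e+00 -1.01807494e-03  1.11697298e-01] [ 5.18191948 -0.55476868 -3.87692372] [-0.23601623 -1.44590377  0.03603485] 23.650692275286424
```

Emit:
step_arm:
  series: [0.5,0,0,-0.04,1,0,0,0,-0.04,1,0,0,0,0,1]

```text
clock: 12.85
eef_pos: [597.0, -21.0, 149.5]
eef_rot: [3.141, -0.0, 0.031]
wrist_force: [4.2, -2.5, -2.1]
finger_gap: 23.8
finger_force: 40.0
```

Run:
```python
from h import *
st=manip.read_state(); print(st['eef_pos'],st['eef_rot'],st['wrist_force'],st['moment'],st['finger_gap'])
```

```text
[596.96878302 -20.97768979 149.46307062] [ 3.14103216e+00 -2.44812335e-04  3.14324151e-02] [ 4.19623522 -2.52677472 -2.11988975] [-0.55672766 -0.86508762  0.04972106] 23.834277749740885
```

Emit:
step_arm:
  series: [0.3,0,0,-0.04,1,0,0,0,-0.03,1,0,0,0,0,1]

```text
clock: 13.22
eef_pos: [597.1, -21.0, 149.4]
eef_rot: [3.141, 0.0, -0.039]
wrist_force: [1.1, -4.2, -1.7]
finger_gap: 23.8
finger_force: 40.0
```

Run:
```python
from h import *
st=manip.read_state(); print(st['eef_pos'],st['eef_rot'],st['wrist_force'],st['moment'],st['finger_gap'])
```

```text
[597.10597294 -20.95415788 149.43564703] [ 3.14111455e+00  2.06714090e-04 -3.94151196e-02] [ 1.13254452 -4.23580038 -1.74707737] [-0.99057295 -0.52759179  0.07956063] 23.799285798885634
```

Emit:
step_arm:
  series: [0,0,2,0.05,1,0,0,6,0,1,0,0,8,0,1,0,0,6,0.14,1,-10,-1,0,0.15,1,-10,-1,0,0.15,1,-10,-1,0,0.15,1,-10,-1,0,0.15,1,-10,-1,0,0.15,1,-10,-1,0,0.15,1,-10,-1,0,0.15,1,-10,-1,0,0.15,1,-10,-1,0,0.15,1,-10,-1,0,0.15,1,-10,-1.4,0,0.1,1,-7,-1.5,0,0,1,0,0,0,0,1,0,0,0,0,1]

```text
clock: 15.48
eef_pos: [480.4, -33.6, 171.6]
eef_rot: [3.141, 0.0, 1.748]
wrist_force: [-0.6, 0.6, -0.5]
finger_gap: 23.8
finger_force: 40.0
```

Run:
```python
from h import *
st=manip.read_state(); print(st['eef_pos'],st['eef_rot'],st['finger_gap'])
i,p,d=snap('wrist','w6')
u0,v0=212,161
c=p[v0:v0+100,u0:u0+133]; cv2.imwrite('pics/w6c.png',cv2.resize(c,None,fx=6,fy=6,interpolation=cv2.INTER_CUBIC))
```

```text
[480.44747354 -33.57181571 171.63848993] [3.14127145e+00 3.92327046e-05 1.74833307e+00] 23.811961538636655
```

View pics/w6c.png

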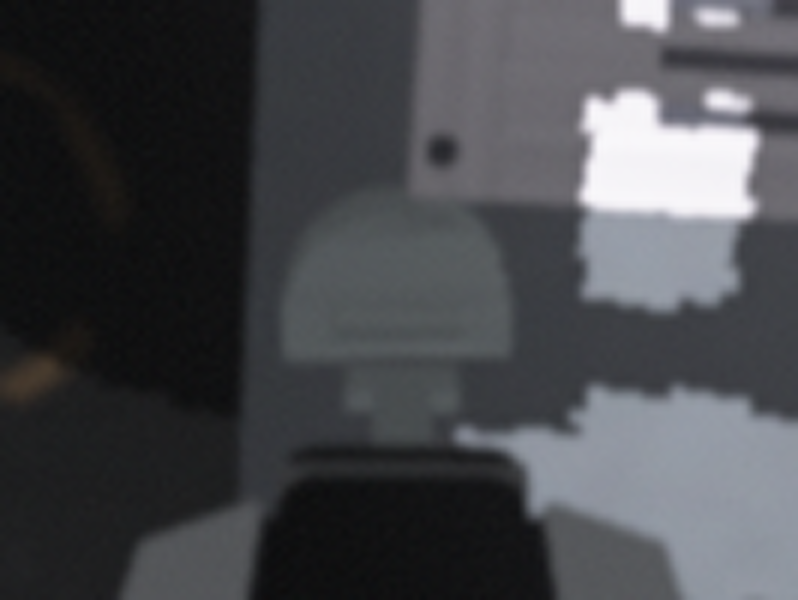

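Cam B's flat runs level from (280,359) to (512,358), and its slot runs (332,333)–(466,331). Both are parallel to the blade, which is centred at 402.

Run:
```python
from h import *
o=lambda x,y:(212+(x+.5)/6-.5,161+(y+.5)/6-.5)
for w,f,s,psi in(('w5',(399,366),(399,340),1.511),('w6',(397,358.5),(399,332),1.748)):
    i,p,d=load(w); u=np.array([np.cos(psi),np.sin(psi)])
    print(w,'axis',at_z(i,*o(*f),60)[:2]+5*u,'darkline',at_z(i,*o(*s),60)[:2],at_z(i,*o(402.5,400),75)[:2])
```

```text
w5 axis [596.51908143 -20.24798367] darkline [596.44615032 -21.52326861] [596.720755   -24.78395605]
w6 axis [480.06399953 -33.44250912] darkline [480.54422602 -34.56159758] [481.79215733 -38.85843775]
```

Emit:
step_arm:
  series: [0,-0.5,-6,0,1,0,0,-6,0,1,0,0,-3,0,1,0,0,-3,0,1,0,0,-2,0,1,0,0,0,0,1]

```text
clock: 16.27
eef_pos: [480.1, -34.0, 151.3]
eef_rot: [-3.141, -0.0, 1.75]
wrist_force: [-0.2, 1.1, -0.9]
finger_gap: 23.8
finger_force: 40.0
```

Emit:
step_arm:
  series: [0,0,-1,0,1,0,0,-1,0,1,0,0,0,0.12,1,0,0,0,0.12,1,0,0,0,0.12,1,0,0,0,0.12,1,0,0,0,0.12,1,0,0,0,0.12,1,0,0,0,0.12,1,0,0,0,0.12,1,0,0,0,0.12,1,0,0,0,0.12,1,0,0,0,0.12,1,0,0,0,0.12,1,0,0,0,0.08,1,0,0,0,0,1]

```text
clock: 18.27
eef_pos: [479.4, -34.2, 149.2]
eef_rot: [3.142, -0.002, -3.012]
wrist_force: [-4.9, 0.6, 1.9]
finger_gap: 24.1
finger_force: 40.0
```

Emit:
step_arm:
  series: [0,0,0,0.04,1,0,0,0,0.04,1,0,0,0,0.04,1,0,0,0,0.03,1,0,0,0,0,1]

```text
clock: 18.9
eef_pos: [479.5, -34.3, 149.2]
eef_rot: [3.141, -0.002, -2.863]
wrist_force: [-5.4, -1.4, 1.6]
finger_gap: 23.9
finger_force: 40.0
```

Run:
```python
from h import *
st=manip.read_state(); print(st['eef_pos'],st['eef_rot'],st['wrist_force'],st['moment'],st['finger_gap'])
```

```text
[479.45622964 -34.28722924 149.24063875] [ 3.14140286e+00 -2.19090935e-03 -2.86291233e+00] [-5.37395045 -1.36169492  1.56801224] [-0.18074721  1.22116502 -0.09051457] 23.93293854261147
```

Emit:
step_arm:
  series: [0,0,2,-0.05,1,0,0,6,0,1,0,0,8,0,1,0,0,6,-0.14,1,4,8.1,0,-0.14,1,4,8.1,0,-0.14,1,4,8.1,0,-0.14,1,4,8.1,0,-0.14,1,4,8.1,0,-0.14,1,4,8.1,0,-0.14,1,4,8.1,0,-0.14,1,4,8.1,0,-0.14,1,4,8.1,0,-0.14,1,4,8.1,0,-0.14,1,4,8.1,0,-0.14,1,4.3,8.4,0,0,1,0,0,0,0,1]

```text
clock: 21.02
eef_pos: [528.7, 63.8, 171.7]
eef_rot: [3.141, 0.0, 1.694]
wrist_force: [0.5, 0.1, -1.2]
finger_gap: 24.0
finger_force: 40.0
```

Run:
```python
from h import *
st=manip.read_state(); print(st['eef_pos'],st['eef_rot'],st['finger_gap'])
i,p,d=snap('wrist','w7')
c=p[60:260,145:411]; cv2.imwrite('pics/w7c.png',cv2.resize(c,None,fx=3,fy=3,interpolation=cv2.INTER_CUBIC))
```

```text
[528.73132356  63.83757686 171.68077853] [3.14119425e+00 2.25098785e-05 1.69388085e+00] 23.986149611010255
```

View pics/w7c.png

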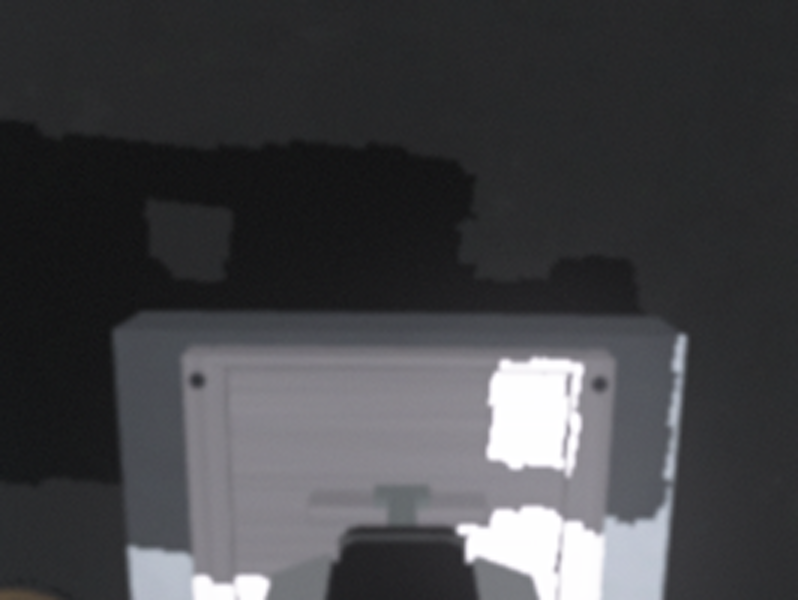

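The rib shows at (310–485, 490–520), with the blade over it at (402,490). I'll check that the blade has clearance behind the rib.

Run:
```python
from h import *
i,p,d=load('w7'); o=lambda x,y:(145+(x+.5)/3-.5,60+(y+.5)/3-.5)
th=-1.4556;t=np.array([536.5,-12.3]);r=R.from_euler('z',th).as_matrix()[:2,:2]
m=lambda P:(r.T@(P[:2]-t)).round(1)
print('rib base',m(at_z(i,*o(330,491),51)),m(at_z(i,*o(470,497),51)),'if top',m(at_z(i,*o(330,491),64)),'edge2',m(at_z(i,*o(330,506),64)),m(at_z(i,*o(330,521),64)))
print('blade',m(np.array([528.7,63.8])))
print('panel back',m(at_z(i,*o(400,367),51)),'deck end',m(at_z(i,*o(400,330),45)))
g=p[60:260,145:411].mean(2); print(g[155:180,110].round(0),g[155:180,155].round(0))
```

```text
rib base [-65.8 -19. ] [-64.3  20.9] if top [-70.3 -18. ] edge2 [-66.  -18.1] [-61.7 -18.1]
blade [-76.5   1. ]
panel back [-101.9    0.7] deck end [-111.1    0.6]
[138. 136. 136. 134. 135. 135. 135. 133. 126. 123. 121. 121. 120. 127.
 134. 137. 136. 135. 131. 131. 132. 136. 135. 135. 134.] [142. 142. 141. 141. 140. 139. 140. 140. 137. 132. 129. 127. 129. 132.
 135. 141. 142. 140. 141. 182. 241. 253. 245. 201. 180.]
```

Emit:
step_arm:
  series: [0,0,-8,0,1,0,0,-8,0,1,0,0,-6.5,0,1,0,0,0,0,1,0.5,-4,0,0,1,0.5,-4,0,0,1,0.5,-4,0,0,1,0.5,-4,0,0,1,0.5,-4,0,0,1,0.5,-4,0,0,1,0,0,0,0,1]

```text
clock: 22.45
eef_pos: [531.5, 39.0, 148.9]
eef_rot: [-3.141, 0.0, 1.689]
wrist_force: [0.7, -0.4, -0.3]
finger_gap: 23.6
finger_force: 40.0
```

Emit:
step_arm:
  series: [0.55,-4.9,0,0,1,0.55,-4.9,0,0,1,0.55,-4.9,0,0,1,0.55,-4.9,0,0,1,0.55,-4.9,0,0,1,0.55,-4.9,0,0,1,0.55,-4.9,0,0,1,0.55,-4.9,0,0,1,0.5,-4,0,0,1,0,0,0,0,1]

```text
clock: 23.7
eef_pos: [536.5, -4.1, 149.0]
eef_rot: [3.141, 0.0, 1.689]
wrist_force: [-0.4, 0.2, -1.0]
finger_gap: 23.8
finger_force: 40.0
```

Emit:
step_arm:
  series: [0.1,-1.3,0,0,1,0.1,-1.2,0,0,1,0,0,0,0,1]

```text
clock: 24.08
eef_pos: [536.6, -6.2, 149.0]
eef_rot: [3.141, -0.0, 1.69]
wrist_force: [-0.3, 1.2, -0.7]
finger_gap: 23.9
finger_force: 40.0
```

Emit:
step_arm:
  series: [-0.5,4,0,0,1,-0.5,4,5,0,1,0,0,20,0,1,0,0,25,0,1,-5,25,3,-0.035,1,-7,30,0,-0.035,1,-7,30,0,-0.035,1,-7,30,0,-0.035,1,-7,30,0,-0.035,1,-7,30,0,-0.035,1,-7,30,0,-0.035,1,-8,30,0,-0.035,1,-9,30,0,-0.035,1,-8,30,0,-0.035,1,-5,4,0,0,1,0,0,0,0,1]

```text
clock: 26.08
eef_pos: [458.3, 300.6, 202.1]
eef_rot: [3.141, 0.0, 1.341]
wrist_force: [0.4, -0.4, -1.5]
finger_gap: 23.6
finger_force: 40.0
```

Run:
```python
from h import *
st=manip.read_state(); print(st['eef_pos'],st['eef_rot'],st['finger_gap'])
th=-1.4556;t=np.array([536.5,-12.3]);r=R.from_euler('z',th).as_matrix()[:2,:2]
i,p,d=snap('scene','s8')
P=np.array([at_d(i,u,v,d[v,u]) for v in range(150,300) for u in range(230,370) if d[v,u]>0])
q=(P[:,:2]-t)@r
for y0 in(-30,0,20):
    s=abs(q[:,1]-y0)<6
    print(y0,[(x,round(float(np.median(P[s&(abs(q[:,0]-x)<3),2])),1)) if (s&(abs(q[:,0]-x)<3)).any() else (x,None) for x in range(-104,72,6)])
```

```text
[458.34775152 300.56299683 202.11695472] [3.14147514e+00 1.37476628e-04 1.34098291e+00] 23.579874812313736
-30 [(-104, None), (-98, None), (-92, None), (-86, None), (-80, None), (-74, None), (-68, 34.2), (-62, None), (-56, None), (-50, 27.6), (-44, 31.8), (-38, 47.6), (-32, 50.8), (-26, 51.1), (-20, 51.0), (-14, 50.4), (-8, 51.5), (-2, 51.7), (4, 51.5), (10, 50.6), (16, 51.4), (22, 51.9), (28, 51.4), (34, 50.2), (40, 50.5), (46, None), (52, None), (58, None), (64, None), (70, None)]
0 [(-104, None), (-98, None), (-92, None), (-86, None), (-80, None), (-74, None), (-68, None), (-62, None), (-56, None), (-50, None), (-44, None), (-38, None), (-32, None), (-26, None), (-20, None), (-14, None), (-8, None), (-2, None), (4, None), (10, None), (16, None), (22, None), (28, None), (34, None), (40, None), (46, None), (52, None), (58, None), (64, None), (70, None)]
20 [(-104, None), (-98, None), (-92, None), (-86, None), (-80, None), (-74, None), (-68, None), (-62, None), (-56, None), (-50, None), (-44, None), (-38, None), (-32, None), (-26, None), (-20, None), (-14, None), (-8, None), (-2, None), (4, None), (10, None), (16, None), (22, None), (28, None), (34, None), (40, None), (46, None), (52, None), (58, None), (64, None), (70, None)]
```

Emit:
step_arm:
  series: [1.4,-0.3,-10,0,1,0,0,-15,0,1,0,0,-10,0,1,0,0,-6,0,1,0,0,-6,0,1,0,0,-6,0,1,0,0,0,0,1]

```text
clock: 27.0
eef_pos: [459.9, 300.4, 148.6]
eef_rot: [-3.141, 0.0, 1.34]
wrist_force: [0.3, -0.0, -0.0]
finger_gap: 23.9
finger_force: 40.0
```

Tip is inside the hole and the force is zero, so I'll continue down.

Emit:
step_arm:
  series: [0,0,-10,0,1,0,0,-10,0,1,0,0,-10,0,1,0,0,-8,0,1,0,0,-6,0,1,0,0,-3,0,1,0,0,-1,0,1,0,0,0,0,1]

```text
clock: 28.0
eef_pos: [460.1, 300.5, 101.1]
eef_rot: [3.141, -0.0, 1.34]
wrist_force: [-1.1, -0.2, -2.0]
finger_gap: 23.6
finger_force: 40.0
```

Emit:
step_arm:
  series: [0,0,-0.7,0,1,0,0,-0.7,0,1,0,0,0,0,1]

```text
clock: 28.38
eef_pos: [460.0, 300.4, 99.5]
eef_rot: [-3.142, -0.0, 1.34]
wrist_force: [0.9, -0.0, -0.4]
finger_gap: 23.7
finger_force: 40.0
```

Emit:
step_arm:
  series: [0,0,-0.5,0,1,0,0,0,0,0.6,0,0,0,0,0.4,0,0,0,0,0.2,0,0,0,0,0,0,0,0,0,0,0,0,0,0,0,0,0,0,0,0,0,0,0,0,0,0,0,0,0,0,0,0,0,0,0,0,0,0,0,0]

```text
clock: 29.88
eef_pos: [460.0, 300.4, 99.0]
eef_rot: [-3.142, 0.0, 1.34]
wrist_force: [-0.1, 0.3, -0.2]
finger_gap: 93.7
finger_force: 0.0
```

Next I'll rise clear, back off, and check the seating and the panel by depth.

Emit:
step_arm:
  series: [0,0,10,0,0,0,0,20,0,0,0,0,30,0,0,0,0,40,0,0,0,0,40,0,0,0,0,40,0,0,0,0,23,0,0,0,0,0,0,0,0,0,0,0,0]

```text
clock: 31.0
eef_pos: [459.7, 300.3, 301.0]
eef_rot: [-3.141, 0.001, 1.34]
wrist_force: [0.3, -0.1, -0.2]
finger_gap: 94.3
finger_force: 0.0
```

Run:
```python
from h import *
i,p,d=snap('wrist','w9')
P=np.array([at_d(i,u,v,d[v,u]) for v in range(0,420,1) for u in range(100,460) if d[v,u]>0])
n=np.hypot(P[:,0]-460,P[:,1]-300)<60
for lo,hi in((110,140),(55,68)):
    Q=P[n&(P[:,2]>lo)&(P[:,2]<hi)]; print(len(Q),np.percentile(Q[:,2],[5,25,50,75,95]),cv2.minAreaRect(Q[:,:2].astype(np.float32)))
th=-1.4556;t=np.array([536.5,-12.3]);r=R.from_euler('z',th).as_matrix()[:2,:2]
for c in('top','scene'):
    i,p,d=snap(c,c+'9')
    P=np.array([at_d(i,u,v,d[v,u]) for v in range(120,320) for u in range(220,370) if d[v,u]>0]); q=(P[:,:2]-t)@r
    for y0 in(-30,0,30):
        s=abs(q[:,1]-y0)<5
        print(c,y0,[(x,round(float(np.median(P[k,2])))) for x in range(-104,72,6) for k in[s&(abs(q[:,0]-x)<3)] if k.any()])
# bystanders: diff top0 vs top9
a=cv2.imread('pics/top0.png').astype(int);b=cv2.imread('pics/top9.png').astype(int)
D=(abs(a-b).max(2)>60).astype(np.uint8);_,_,S,C=cv2.connectedComponentsWithStats(D);print([(s.tolist(),) for s in S[1:] if s[4]>8])
```

```text
617 [116.98618302 124.58231636 125.88276935 129.11748318 130.37163388] ((460.05316162109375, 300.2580261230469), (23.68265724182129, 24.464279174804688), 76.20751190185547)
1509 [58.41095164 59.29733856 59.84649403 60.41642235 61.24033608] ((460.3503723144531, 300.22064208984375), (56.55237579345703, 56.15620040893555), 77.07225036621094)
top -30 [(-104, 55), (-98, 45), (-92, 13), (-86, 12), (-80, 10), (-74, 31), (-68, 29), (-62, 28), (-56, 12), (-50, 12), (-44, 43), (-38, 46), (-32, 49), (-26, 49), (-20, 51), (-14, 49), (-8, 51), (-2, 51), (4, 51), (10, 49), (16, 51), (22, 49), (28, 51), (34, 51), (40, 51), (46, 49), (52, 51), (58, 50), (64, 53), (70, 58)]
top 0 [(-104, 55), (-98, 45), (-92, 10), (-86, 10), (-80, 19), (-74, 32), (-68, 34), (-62, 29), (-56, 11), (-50, 11), (-44, 43), (-38, 47), (-32, 51), (-26, 50), (-20, 49), (-14, 50), (-8, 50), (-2, 51), (4, 57), (10, 51), (16, 48), (22, 52), (28, 51), (34, 50), (40, 51), (46, 49), (52, 51), (58, 50), (64, 55), (70, 58)]
top 30 [(-104, 59), (-98, 45), (-92, 14), (-86, 12), (-80, 12), (-74, 28), (-68, 26), (-62, 11), (-56, 10), (-50, 10), (-44, 44), (-38, 46), (-32, 50), (-26, 51), (-20, 49), (-14, 51), (-8, 52), (-2, 48), (4, 50), (10, 51), (16, 50), (22, 50), (28, 49), (34, 51), (40, 49), (46, 50), (52, 51), (58, 53), (64, 50), (70, 57)]
scene -30 []
scene 0 [(-104, 52), (-98, 56), (-80, 33)]
scene 30 [(-104, 50), (-74, 29), (-68, 29), (-50, 12), (-44, 20), (-38, 50), (-32, 51), (-26, 49), (-20, 50)]
[([296, 220, 24, 34, 446],), ([261, 224, 24, 33, 506],), ([114, 233, 12, 15, 104],), ([139, 235, 3, 5, 12],), ([99, 241, 16, 6, 57],), ([89, 248, 47, 34, 564],), ([174, 251, 26, 25, 250],), ([73, 253, 47, 39, 1153],), ([63, 261, 166, 159, 11233],), ([196, 266, 5, 11, 20],), ([128, 275, 22, 26, 263],), ([323, 349, 7, 21, 76],), ([133, 371, 6, 8, 25],), ([248, 371, 153, 49, 3483],), ([237, 372, 25, 48, 543],), ([502, 391, 58, 29, 754],), ([248, 393, 6, 17, 57],)]
```

```bash
python3 -c "
from cell import manip
print(manip.sign_off())"
```

```text
the job is handed in; nothing more can be done
None
```

I handed the job in at about 31 s: both cams are turned open, the screwdriver pushed the panel to about module x +10 mm (depth images show the compartment uncovered), and the driver is back in its stand, blade down and seated.

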